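# Set the loaf for slicing

## Task

Get the loaf ready for slicing without picking it up: with the fingertips, push it along the blue board until its long side lies flush against the wooden fence along the board's far edge and its end is up against the short wooden stop at the board's left end, as seen from the robot. Keep it lying on its base, and leave the jar, the pepper mill and the terracotta dish where they stand. Finish with the hand clear of everything.

Things in the scene. Friction and masses are not known exactly. Their poses are not given: they have to be found in the camera images.
- board: Blue slicing board, fixed to the table, 300 mm (x) by 380 mm (y), 15 mm thick; origin at the centre of its underside. Its x points away from the robot (within 0.3 rad) to the wooden fence along the whole far edge; y points left along the fence to the wooden end stop; z up. The stop stands on the left edge, square to the fence, and reaches from it 110 mm towards the robot.
- corner (a point): The inner corner where the inner faces of fence and stop meet, at the level of the board's top (15 mm above the table); 130 mm in x and 170 mm in y from the board's origin; axes as the board's. Fence and stop are 18 mm thick and rise 35 mm above the board's top.
- loaf_center (a point): Centre (half-way up) of the loose brown tin loaf on the board: 90 mm wide (x), 180 mm long (y), 70 mm high (z up), stiff, flat upright sides up to 45 mm, rounded top. About 0.5 kg; slides at about 3 to 7 N. Its x starts within 0.35 rad of the board's x. Home, its centre is 45 mm in -x and 90 mm in -y from the corner, its axes along the board's.
- jar_center (a point): Centre (half-way up) of a loose amber glass jar, 56 mm across, 85 mm high, standing on the near left part of the board; leave it alone.
- mill_center (a point): Centre (half-way up) of a loose wooden pepper mill, 54 mm across, 150 mm high, standing on the table beside the board, to the left or right of it; leave it alone.
- dish: Loose terracotta dish, 110 mm across, 40 mm high, on the table on the other side of the board; origin at the centre of its underside; leave it alone.
Not all that is in view belongs to the job. Leave any pink, red or yellow look-alike of the part that bears loaf_center alone.

How it is judged:
By the outcome, as a careful person would: the job done as asked, in the order asked, and still so for the second after the job is handed in, with the robot touching nothing.
It also fails if it takes over 58 s, if anything falls off the work surface, if the arm or the gripper's body presses on something with over 40 N, if the wrist force passes 120 N, or if a joint passes its speed limit or range.

## Robot

A 6-joint arm with a two-finger parallel gripper is mounted at the origin on the work surface. World frame = base frame: x ahead of the robot, y to its left, z up, the work surface at z = 0. Lengths are in m, angles in degrees, forces in N, time in s.
With the tool pointing down it reaches from about 0.3 to 0.75 m from the base axis. Payload 8.5 kg.
Tool frame: the origin (TCP) lies between the finger pads; the fingertips stand env.finger_overhang ahead of it and the grasp point (between the pads) lies 2 mm behind it (env.finger_overhang is the distance from the TCP to the fingertips, in m); z points along the fingers, y is the line along which they close (so a half turn about z gives the same grasp; the last joint's range is limited). The gripper opens to 85 mm and grips with 20 to 120 N. Pads are 22 mm wide; open, the fingers measure 114 mm over their backs; the gripper's body (76 mm by 85 mm) begins 54 mm behind the grasp point. The pads swing forward as they close: fully open they stand 13 mm farther back than shut.
Start: joints at [60.029, 21.807, 74.336, -0, 83.858, -12.336], TCP at [0.167, 0.524, 0.248] pointing down, gripper open.
Joint ranges: [-178.18, 178.18], [-50.72, 133.34], [12.68, 142.11], [-81.47, 261.47], [9.98, 163.14], [-165.26, 165.26]. Speed limits (degrees/s): [136.94, 136.94, 180, 180, 180, 180].

## Interface

Orientations are given as a 3x3 rotation matrix whose columns are the frame's x, y, z axes.
In Python, from rig import env gives the robot as it stands. The module is installed in compiled form; this text tells all that it offers.
- The arm moves only by the tool jog_arm, never from a script. Its arguments are lists of equal length, an entry for each row: "hand": the finger opening in m, from 0 to 0.0854; "travel": the shift along the world's x, y, z in m, a list of three; "yaw": the turn about the world's z in rad. A call has exactly 5 rows; each row shifts and turns the commanded pose from where the row before left it; what a row does not reach is not made up. A row lasts 1/8 s, in which the tool goes at most 62.5 mm and 10.7 degrees, less where a joint would pass 70% of its speed; a pose out of reach is approached as far as the arm can. A call is refused whole if a number of a shift passes 0.0625 or a number of a turn 0.188, either way. A call with a gripper value outside its range is refused whole. The fingers move at their own pace and stop on an object; "grip_force" is the grip in N (left out, the last holds). Time passes only in rows, so rows that do not move let the fingers close, or fill a call up. It gives the time, the measured TCP pose, the force, the opening and the grip force at its end, in the units of the state.
- env.observe(): the state, without advancing time (a new reading comes with each control period).
- env.get_image(name): name is "scene" or "top"; returns the picture (480x640x3 uint8, red, green, blue); there is no depth.
- env.calibration(name): a dict with "fx", "fy", "cx", "cy" (pixels), "position" and "rotation" of the camera in the world. Camera axes: x right, y down, z forward; pixel columns grow to the right and rows downward; lengths in m; the calibration is good to about 2 mm. A picture is of the moment at which its call begins. calibration takes no time and is no camera call.
- env.close_job(): hands the job in; it is judged then, once.
The state is a dict: "time_s": time; "q": joint angles; "qvel": joint speeds; "joint_efforts": joint torques, N m; "position": TCP position; "tool_rot": TCP orientation; "ft_force": force on the tool from outside, world axes, zero at the start; "wrist_torque": the same for the moment, N m; "grip_width": finger opening in m; "gripper_force": force on a finger pad.
Only numpy, scipy, OpenCV 4.12 (cv2) and the standard library are available. Lean on these libraries where they do the work, as an engineer would, in place of code of your own. Each camera call takes 0.05 s, during which the arm holds its last target. There are 200 camera calls.

## Working session

There is one attempt and no reset: what is moved stays moved. The work goes in short steps, Python scripts to look and compute and a tool call to move; the robot and the scene stay as the last step left them, time stands still between calls to the robot, and variables do not carry over. Pictures are saved under pics/ and viewed, at most 10 in all, crops included, and the job is handed in when it is done.

Besides the shell and the picture viewer there is one more tool, called after "Emit:" by a JSON object that holds its "name" and its "arguments". jog_arm: Moves the arm, as the interface text tells. Its arguments: {"type":"object","properties":{"hand":{"type":"array"},"travel":{"type":"array"},"yaw":{"type":"array"},"grip_force":{"type":"number"}},"required":["hand","travel","yaw"]}

```bash
mkdir -p pics
python3 - <<'E'
from rig import env
import cv2
for n in("top","scene"):
    cv2.imwrite(f"pics/{n}0.png",env.get_image(n)[:,:,::-1]); print(env.calibration(n))
s=env.observe();print(s,env.finger_overhang)
E
```

```text
{'fx': 513.7299427870911, 'fy': 513.7299427870911, 'cx': 316.2547318154177, 'cy': 246.7293369847206, 'position': array([0.44785395, 0.01451358, 1.27709903]), 'rotation': array([[-0.02577811, -0.99740516,  0.06721932],
       [-0.99938625,  0.02411707, -0.02540647],
       [ 0.02371941, -0.067833  , -0.9974147 ]])}
{'fx': 561.3163326078375, 'fy': 561.3163326078375, 'cx': 322.00826760961695, 'cy': 247.40377240098726, 'position': array([ 1.0685657 , -0.79486855,  0.65357574]), 'rotation': array([[ 0.83728694,  0.26420436, -0.47869262],
       [ 0.54656842, -0.42784366,  0.71986996],
       [-0.01461282, -0.86437599, -0.50263367]])}
{'time_s': 0.1, 'q': array([ 6.00286068e+01,  2.18355064e+01,  7.43769738e+01,  1.39496328e-03,
        8.38583419e+01, -1.23353074e+01]), 'qvel': array([-0.06681735, -0.0381955 , -0.10276856,  0.03986118, -0.01841556,
        0.0035667 ]), 'joint_efforts': array([ 3.89269771e-03, -4.49218726e+01, -2.31655544e+01, -1.90859196e-04,
        3.68618552e-03, -1.04621738e-04]), 'position': array([0.16650892, 0.52394982, 0.24780896]), 'tool_rot': array([[-9.52999156e-01,  3.02972279e-01, -6.38474838e-04],
       [ 3.02972815e-01,  9.52998611e-01, -1.05869124e-03],
       [ 2.87711535e-04, -1.20237238e-03, -9.99999236e-01]]), 'ft_force': array([-0.63374291, -0.11013112,  0.70233063]), 'wrist_torque': array([-0.0489234 ,  0.01049019, -0.02417674]), 'gripper_force': 0.0, 'grip_width': 0.08538961992792195} 0.017
```

View pics/top0.png

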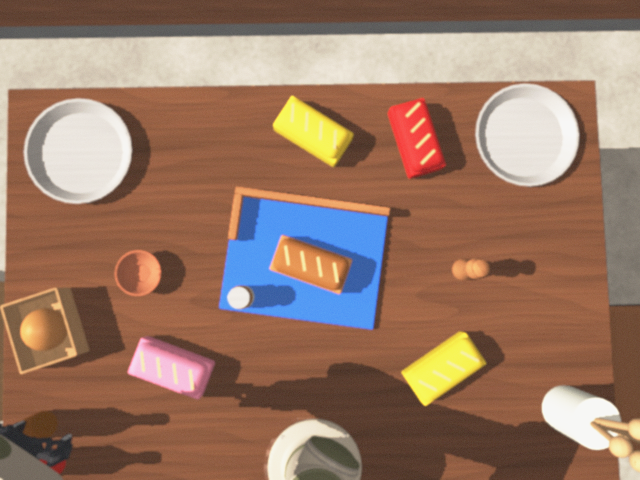

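View pics/scene0.png

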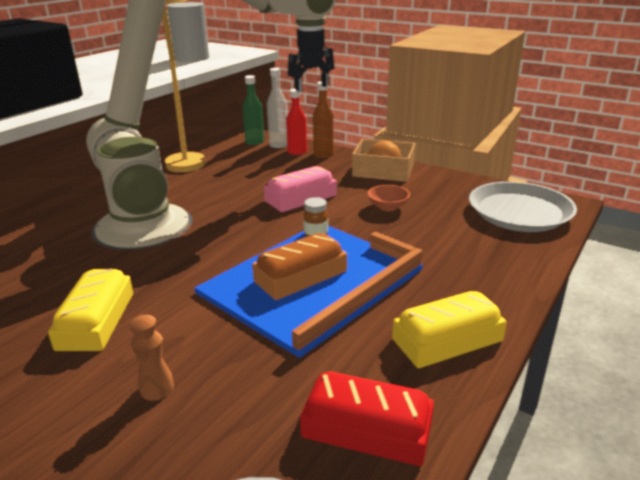

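The brown loaf at top (311,264) on the blue board is the one meant. The yellow (313,130) and (444,368), red (416,138) and pink (171,367) ones are look-alikes. The jar is at (239,297), the mill at (470,269) and the dish at (138,272). I'll enlarge the board to confirm.

Run:
```python
import cv2
a=cv2.imread("pics/top0.png")[175:340,205:405]
cv2.imwrite("pics/crop0.png",cv2.resize(a,None,fx=3.6,fy=3.6,interpolation=cv2.INTER_CUBIC))
```

```text
(no output)
```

View pics/crop0.png

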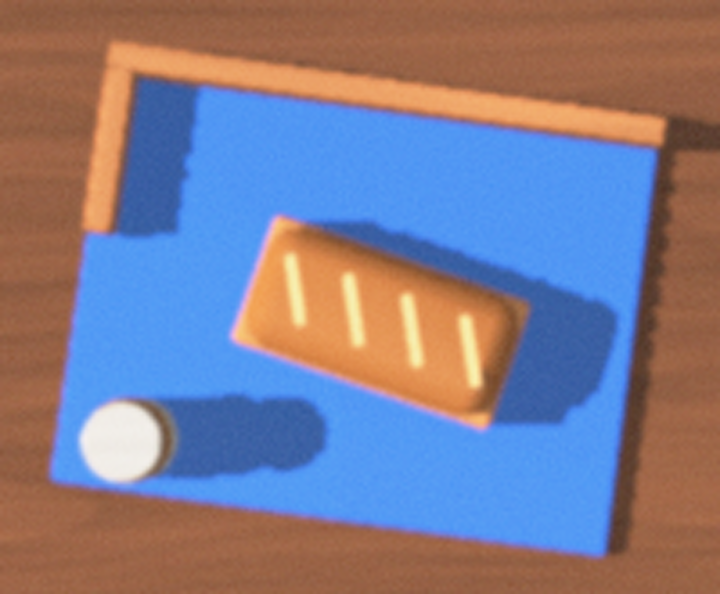

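The crop confirms the brown loaf on the board: its shoulder corners are at (277,216), (528,303), (487,429) and (233,339), and the jar lid is at (123,440). The inner top corner of fence and stop is at (134,76).

```bash
cat > h.py <<'E'
import numpy as np
from rig import env
def back(uv,z,n="top"):
    c=env.calibration(n); uv=np.atleast_2d(uv).astype(float); z=np.broadcast_to(z,len(uv))
    d=np.c_[(uv[:,0]-c["cx"])/c["fx"],(uv[:,1]-c["cy"])/c["fy"],np.ones(len(uv))]@c["rotation"].T
    return (c["position"]+d*((z-c["position"][2])/d[:,2])[:,None])[:,:2]
def crop(p): return np.array(p)/3.6+[205-.36,175-.36]
E
python3 - <<'E'
from h import *
np.set_printoptions(precision=4,suppress=True)
F=back(crop([[110,42],[666,118]]),.05); B=back(crop([[52,481],[606,555]]),.015)
C=back(crop([134,76]),.05); E_=back(crop([658,147]),.05)
L=back(crop([[277,216],[528,303],[487,429],[233,339]]),.06); J=back(crop([123,440]),.1)
ang=lambda a,b: np.arctan2(*(b-a)[::-1])
print("fence",F,ang(F[1],F[0])-np.pi/2,np.linalg.norm(F[1]-F[0]));print("board near",B,ang(B[1],B[0])-np.pi/2)
th=ang(F[1],F[0])-np.pi/2; th=(th+ang(B[1],B[0])-np.pi/2)/2
R=np.array([[np.cos(th),-np.sin(th)],[np.sin(th),np.cos(th)]])
O=np.r_[F,B].mean(0)
print("th",th,"O",O,"corner",O+R@[.13,.17],"meas",C,E_)
a=ang(L[1],L[0])-np.pi/2,ang(L[2],L[3])-np.pi/2
print("loaf",L.mean(0),a,"board fr",(L.mean(0)-O)@R,"corners",(L-O)@R)
print("jar",J,(J-O)@R)
M=back([[462,269]],.15);D=back([[138,272]],.04);print("mill",M,(M-O)@R,"dish",D,(D-O)@R)
print("home",O+R@[.085,.08])
E
```

```text
fence [[ 0.6809  0.1744]
 [ 0.6214 -0.1965]] -0.15894708372166488 0.37564608053140436
board near [[ 0.3887  0.2226]
 [ 0.3287 -0.151 ]] -0.15933513217805584
th -0.15914110794986036 O [0.5049 0.0124] corner [0.6602 0.1596] meas [[0.6576 0.1588]] [[ 0.602  -0.1904]]
loaf [ 0.4893 -0.0019] (np.float64(-0.35863013238461083), np.float64(-0.3654997683467227)) board fr [-0.0132 -0.0166] corners [[ 0.0467  0.0609]
 [ 0.0119 -0.1109]
 [-0.0738 -0.0948]
 [-0.0375  0.0783]]
jar [[0.4172 0.1636]] [[-0.1105  0.1354]]
mill [[ 0.4668 -0.3347]] [[ 0.0173 -0.3488]] dish [[0.4811 0.41  ]] [[-0.0865  0.3888]]
home [0.6015 0.0779]
```

Emit:
{"name": "jog_arm", "arguments": {"hand": [0.085, 0.085, 0.085, 0.085, 0.085], "travel": [[0.0216, -0.0512, 0], [0.0216, -0.0512, 0], [0.0216, -0.0512, 0], [0.0216, -0.0512, 0], [0.0216, -0.0512, 0]], "yaw": [0.015, 0.015, 0.015, 0.015, 0.015]}}

```text
time_s: 0.72
position: [0.2748, 0.2665, 0.2482]
tool_rot: [[-0.973, 0.23, 0.0], [0.23, 0.973, -0.0], [-0.0, -0.0, -1.0]]
ft_force: [0.7, 0.3, -0.2]
grip_width: 0.0851
gripper_force: 0.0
```

Emit:
{"name": "jog_arm", "arguments": {"hand": [0.085, 0.085, 0.085, 0.085, 0.085], "travel": [[0.0216, -0.0512, 0], [0.0216, -0.0512, 0], [0.0216, -0.0512, 0], [0.0216, -0.0512, 0], [0.0216, -0.0512, 0]], "yaw": [0.015, 0.015, 0.015, 0.015, 0.015]}}

```text
time_s: 1.35
position: [0.3829, 0.0103, 0.2483]
tool_rot: [[-0.988, 0.157, 0.0], [0.157, 0.988, 0.0], [-0.0, 0.0, -1.0]]
ft_force: [1.3, 1.0, 0.4]
grip_width: 0.0848
gripper_force: 0.0
```

Emit:
{"name": "jog_arm", "arguments": {"hand": [0.085, 0.085, 0.085, 0.085, 0.085], "travel": [[0, 0, -0.05], [0, 0, -0.05], [0, 0, -0.04], [0, 0, 0], [0, 0, 0]], "yaw": [0, 0, 0, 0, 0]}}

```text
time_s: 1.98
position: [0.3833, 0.012, 0.1095]
tool_rot: [[-0.988, 0.157, 0.002], [0.157, 0.988, -0.0], [-0.002, -0.0, -1.0]]
ft_force: [0.2, -0.0, 0.9]
grip_width: 0.0853
gripper_force: 0.0
```

Emit:
{"name": "jog_arm", "arguments": {"hand": [0.085, 0.085, 0.085, 0.085, 0.085], "travel": [[0, 0, -0.04], [0, 0, -0.022], [0, 0, 0], [0.0148, -0.0024, 0], [0.0148, -0.0024, 0]], "yaw": [0, 0, 0, 0, 0]}}

```text
time_s: 2.6
position: [0.4137, 0.0071, 0.0483]
tool_rot: [[-0.988, 0.157, 0.003], [0.157, 0.988, -0.001], [-0.004, -0.0, -1.0]]
ft_force: [0.1, -0.1, -0.8]
grip_width: 0.0853
gripper_force: 0.0
```

Emit:
{"name": "jog_arm", "arguments": {"hand": [0.085, 0.085, 0.085, 0.085, 0.085], "travel": [[0.0148, -0.0024, 0], [0.0099, -0.0016, 0], [0.0099, -0.0016, 0], [0.0099, -0.0016, 0], [0.0099, -0.0016, 0]], "yaw": [0, 0, 0, 0, 0]}}

```text
time_s: 3.22
position: [0.4669, -0.0014, 0.0464]
tool_rot: [[-0.988, 0.157, -0.001], [0.157, 0.988, 0.0], [0.001, 0.0, -1.0]]
ft_force: [-2.6, -0.4, 2.9]
grip_width: 0.0852
gripper_force: 1.8
```

Run:
```python
from rig import env
import cv2
a=env.get_image("top")[175:340,205:405,::-1]
cv2.imwrite("pics/crop1.png",cv2.resize(a,None,fx=3.6,fy=3.6,interpolation=cv2.INTER_CUBIC))
```

```text
(no output)
```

View pics/crop1.png

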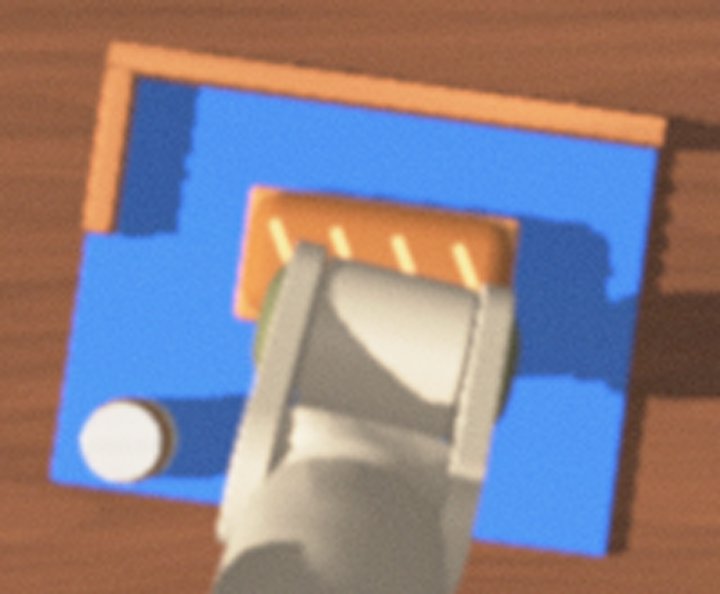

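The loaf has squared up, with its far edge running from (248,186) to (517,218), almost parallel to the fence. About 60 mm of the push towards the fence remains.

Emit:
{"name": "jog_arm", "arguments": {"hand": [0.085, 0.085, 0.085, 0.085, 0.085], "travel": [[0.0099, -0.0016, 0], [0.0099, -0.0016, 0], [0.0099, -0.0016, 0], [0.0099, -0.0016, 0], [0.0099, -0.0016, 0]], "yaw": [0, 0, 0, 0, 0]}}

```text
time_s: 3.9
position: [0.5168, -0.0096, 0.0462]
tool_rot: [[-0.988, 0.157, -0.0], [0.157, 0.988, -0.0], [0.0, -0.0, -1.0]]
ft_force: [-0.8, -0.1, -0.9]
grip_width: 0.0849
gripper_force: 0.8
```

Emit:
{"name": "jog_arm", "arguments": {"hand": [0.085, 0.085, 0.085, 0.085, 0.085], "travel": [[0.004, -0.0006, 0], [0.002, -0.0003, 0], [0.002, -0.0003, 0], [0.001, -0.0002, 0], [0, 0, 0]], "yaw": [0, 0, 0, 0, 0]}}

```text
time_s: 4.53
position: [0.5252, -0.0108, 0.0463]
tool_rot: [[-0.988, 0.157, 0.0], [0.157, 0.988, -0.0], [-0.0, 0.0, -1.0]]
ft_force: [-1.1, 0.9, -1.2]
grip_width: 0.0849
gripper_force: 0.7
```

Emit:
{"name": "jog_arm", "arguments": {"hand": [0.085, 0.085, 0.085, 0.085, 0.085], "travel": [[0.002, -0.0003, 0], [0.001, -0.0002, 0], [0.001, -0.0001, 0], [0.001, -0.0002, 0], [0, 0, 0]], "yaw": [0, 0, 0, 0, 0]}}

```text
time_s: 5.15
position: [0.5297, -0.0116, 0.0463]
tool_rot: [[-0.988, 0.157, -0.001], [0.157, 0.988, 0.0], [0.001, 0.0, -1.0]]
ft_force: [-5.1, 0.7, 2.7]
grip_width: 0.0853
gripper_force: 2.5
```

Emit:
{"name": "jog_arm", "arguments": {"hand": [0.085, 0.085, 0.085, 0.085, 0.085], "travel": [[0.001, -0.0002, 0], [0.001, -0.0001, 0], [0, 0, 0], [0, 0, 0], [0, 0, 0]], "yaw": [0, 0, 0, 0, 0]}}

```text
time_s: 5.78
position: [0.5299, -0.0114, 0.0463]
tool_rot: [[-0.987, 0.158, -0.005], [0.158, 0.987, 0.001], [0.005, 0.0, -1.0]]
ft_force: [-13.4, 1.8, 8.8]
grip_width: 0.0854
gripper_force: 6.6
```

Emit:
{"name": "jog_arm", "arguments": {"hand": [0.085, 0.085, 0.085, 0.085, 0.085], "travel": [[-0.0148, 0.0024, 0], [-0.0148, 0.0024, 0], [0, 0, 0.05], [0, 0, 0.06], [0, 0, 0]], "yaw": [0, 0, 0, 0, 0]}}

```text
time_s: 6.4
position: [0.505, -0.0077, 0.1607]
tool_rot: [[-0.988, 0.157, 0.011], [0.157, 0.988, -0.003], [-0.011, -0.001, -1.0]]
ft_force: [0.2, -0.0, -0.4]
grip_width: 0.085
gripper_force: 0.0
```

Emit:
{"name": "jog_arm", "arguments": {"hand": [0.03, 0.03, 0.03, 0.03, 0.03], "travel": [[0.0114, -0.0384, 0], [0.0114, -0.0384, 0], [0.0114, -0.0384, 0], [0.0114, -0.0384, 0], [0.0114, -0.0384, 0]], "yaw": [-0.1745, -0.1745, -0.1745, -0.1745, -0.1745]}}

```text
time_s: 7.02
position: [0.56, -0.2006, 0.1554]
tool_rot: [[-0.509, 0.86, 0.0], [0.86, 0.509, 0.0], [0.0, 0.0, -1.0]]
ft_force: [0.2, -0.1, -0.1]
grip_width: 0.0298
gripper_force: 0.0
```

Emit:
{"name": "jog_arm", "arguments": {"hand": [0.03, 0.03, 0.03, 0.03, 0.03], "travel": [[0, 0, 0], [0, 0, 0], [0, 0, 0], [0, 0, 0], [0, 0, 0]], "yaw": [-0.1745, -0.1745, -0.1745, -0.1745, 0]}}

```text
time_s: 7.65
position: [0.5596, -0.1993, 0.1556]
tool_rot: [[0.155, 0.988, -0.0], [0.988, -0.155, 0.0], [0.0, -0.0, -1.0]]
ft_force: [0.3, 0.4, -0.6]
grip_width: 0.0301
gripper_force: 0.0
```

Run:
```python
from rig import env
import cv2
a=env.get_image("top")[175:340,205:405,::-1]
cv2.imwrite("pics/crop2.png",cv2.resize(a,None,fx=3.6,fy=3.6,interpolation=cv2.INTER_CUBIC))
```

```text
(no output)
```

View pics/crop2.png

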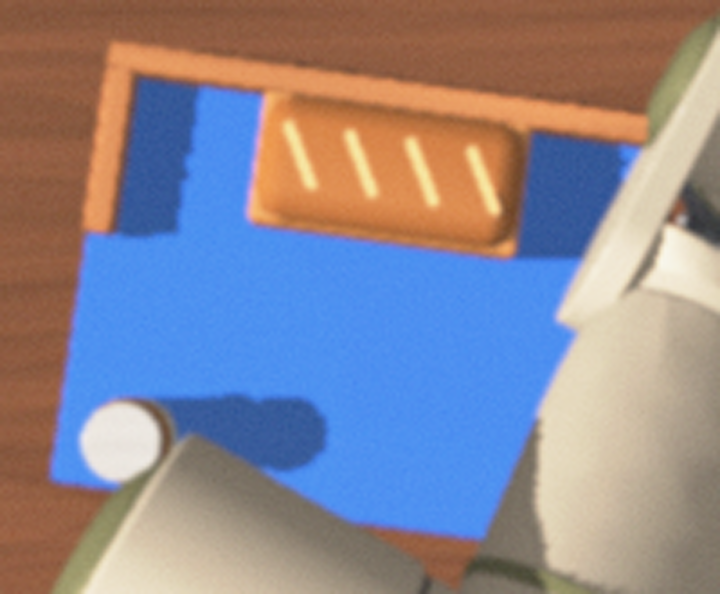

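The long side is flush on the fence. The left end of the loaf, near (255,160), is about 83 mm short of the stop. Next I push its right end.

Emit:
{"name": "jog_arm", "arguments": {"hand": [0.03, 0.03, 0.03, 0.03, 0.03], "travel": [[0, 0, -0.06], [0, 0, -0.043], [0, 0, 0], [0.0035, 0.0247, 0], [0.0035, 0.0247, 0]], "yaw": [0, 0, 0, 0, 0]}}

```text
time_s: 8.32
position: [0.5676, -0.1499, 0.0555]
tool_rot: [[0.155, 0.988, 0.003], [0.988, -0.155, -0.002], [-0.001, 0.003, -1.0]]
ft_force: [0.1, -0.5, -0.1]
grip_width: 0.0302
gripper_force: 0.0
```

Emit:
{"name": "jog_arm", "arguments": {"hand": [0.03, 0.03, 0.03, 0.03, 0.03], "travel": [[0.0032, 0.0197, 0], [0.0016, 0.0099, 0], [0.0016, 0.0099, 0], [0.0016, 0.0099, 0], [0.0016, 0.0099, 0]], "yaw": [0, 0, 0, 0, 0]}}

```text
time_s: 8.95
position: [0.5765, -0.0906, 0.0537]
tool_rot: [[0.157, 0.988, 0.001], [0.988, -0.157, -0.001], [-0.001, 0.001, -1.0]]
ft_force: [-0.7, -3.5, 2.3]
grip_width: 0.0302
gripper_force: 1.8
```

Emit:
{"name": "jog_arm", "arguments": {"hand": [0.03, 0.03, 0.03, 0.03, 0.03], "travel": [[0.0016, 0.0099, 0], [0.0016, 0.0099, 0], [0.0016, 0.0099, 0], [0.0016, 0.0099, 0], [0.0008, 0.005, 0]], "yaw": [0, 0, 0, 0, 0]}}

```text
time_s: 9.57
position: [0.5834, -0.0451, 0.0533]
tool_rot: [[0.156, 0.988, -0.0], [0.988, -0.156, 0.0], [-0.0, -0.0, -1.0]]
ft_force: [-0.5, -3.2, 3.6]
grip_width: 0.0302
gripper_force: 1.9
```

Emit:
{"name": "jog_arm", "arguments": {"hand": [0.03, 0.03, 0.03, 0.03, 0.03], "travel": [[0.0008, 0.005, 0], [0.0008, 0.005, 0], [0.0008, 0.005, 0], [0.0005, 0.003, 0], [0, 0, 0]], "yaw": [0, 0, 0, 0, 0]}}

```text
time_s: 10.2
position: [0.5861, -0.0273, 0.0531]
tool_rot: [[0.157, 0.988, -0.0], [0.988, -0.157, 0.001], [0.001, -0.001, -1.0]]
ft_force: [0.7, 0.5, -0.7]
grip_width: 0.0298
gripper_force: 0.0
```

Emit:
{"name": "jog_arm", "arguments": {"hand": [0.03, 0.03, 0.03, 0.03, 0.03], "travel": [[0.0003, 0.002, 0], [0.0002, 0.001, 0], [0.0002, 0.001, 0], [0, 0, 0], [0, 0, 0]], "yaw": [0, 0, 0, 0, 0]}}

```text
time_s: 10.82
position: [0.5869, -0.0237, 0.0533]
tool_rot: [[0.157, 0.988, 0.0], [0.988, -0.157, 0.0], [0.0, -0.0, -1.0]]
ft_force: [-0.1, -0.3, 0.1]
grip_width: 0.03
gripper_force: 0.1
```

Emit:
{"name": "jog_arm", "arguments": {"hand": [0.03, 0.03, 0.03, 0.03, 0.03], "travel": [[0.0002, 0.001, 0], [0.0001, 0.001, 0], [0.0002, 0.001, 0], [0, 0, 0], [0, 0, 0]], "yaw": [0, 0, 0, 0, 0]}}

```text
time_s: 11.45
position: [0.5872, -0.022, 0.0533]
tool_rot: [[0.157, 0.988, -0.001], [0.988, -0.157, -0.002], [-0.002, -0.0, -1.0]]
ft_force: [-2.9, -7.7, 0.8]
grip_width: 0.0299
gripper_force: 4.1
```

Emit:
{"name": "jog_arm", "arguments": {"hand": [0.03, 0.03, 0.03, 0.03, 0.03], "travel": [[0.0002, 0.001, 0], [0.0001, 0.0005, 0], [0, 0, 0], [0, 0, 0], [0, 0, 0]], "yaw": [0, 0, 0, 0, 0]}}

```text
time_s: 12.08
position: [0.5872, -0.0219, 0.0534]
tool_rot: [[0.157, 0.988, -0.002], [0.988, -0.157, -0.004], [-0.004, -0.001, -1.0]]
ft_force: [-4.9, -16.0, 1.0]
grip_width: 0.0301
gripper_force: 8.2
```

Emit:
{"name": "jog_arm", "arguments": {"hand": [0.03, 0.03, 0.03, 0.03, 0.03], "travel": [[-0.0032, -0.0197, 0], [-0.0032, -0.0197, 0], [-0.0032, -0.0197, 0], [0, 0, 0.055], [0, 0, 0.055]], "yaw": [0, 0, 0, 0, 0]}}

```text
time_s: 12.7
position: [0.5777, -0.0796, 0.1644]
tool_rot: [[0.158, 0.987, -0.001], [0.987, -0.158, 0.001], [0.0, -0.001, -1.0]]
ft_force: [1.4, -0.2, 0.2]
grip_width: 0.0301
gripper_force: 0.0
```

Emit:
{"name": "jog_arm", "arguments": {"hand": [0.085, 0.085, 0.085, 0.085, 0.085], "travel": [[0, 0, 0], [-0.0154, 0.0406, 0], [-0.0154, 0.0406, 0], [-0.0154, 0.0406, 0], [-0.0154, 0.0406, 0]], "yaw": [0.1745, 0.1745, 0.1745, 0.1745, 0.1745]}}

```text
time_s: 13.32
position: [0.516, 0.0844, 0.1634]
tool_rot: [[-0.659, 0.752, 0.0], [0.752, 0.659, 0.0], [0.0, 0.0, -1.0]]
ft_force: [0.1, 0.5, 0.3]
grip_width: 0.085
gripper_force: 0.0
```

Emit:
{"name": "jog_arm", "arguments": {"hand": [0.085, 0.085, 0.085, 0.085, 0.085], "travel": [[0, 0, 0], [0, 0, 0], [0, 0, 0], [0, 0, 0], [0, 0, 0]], "yaw": [0.1745, 0.1745, 0.1745, 0.1745, 0]}}

```text
time_s: 13.95
position: [0.5166, 0.0833, 0.1634]
tool_rot: [[-0.987, 0.159, 0.0], [0.159, 0.987, 0.0], [-0.0, 0.0, -1.0]]
ft_force: [-0.1, 0.4, -0.2]
grip_width: 0.0849
gripper_force: 0.0
```

Run:
```python
from rig import env
import cv2
a=env.get_image("top")[175:340,205:405,::-1]
cv2.imwrite("pics/crop3.png",cv2.resize(a,None,fx=3.6,fy=3.6,interpolation=cv2.INTER_CUBIC))
```

```text
(no output)
```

View pics/crop3.png

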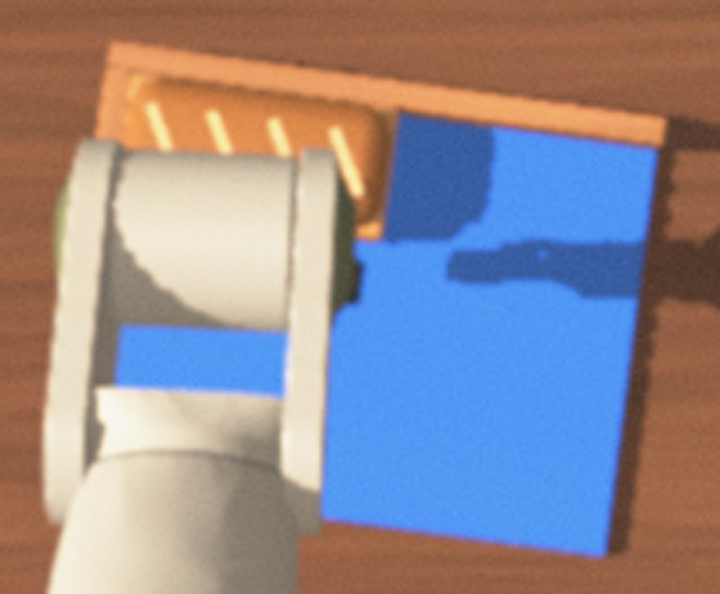

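The loaf sits in the corner at (255,155). One more gentle two-finger push will confirm it is tight on the fence.

Emit:
{"name": "jog_arm", "arguments": {"hand": [0.085, 0.085, 0.085, 0.085, 0.085], "travel": [[0, 0, -0.06], [0, 0, -0.055], [0, 0, 0], [0.0148, -0.0024, 0], [0.0079, -0.0013, 0]], "yaw": [0, 0, 0, 0, 0]}}

```text
time_s: 14.62
position: [0.5409, 0.0799, 0.0506]
tool_rot: [[-0.987, 0.159, 0.004], [0.159, 0.987, -0.0], [-0.004, 0.0, -1.0]]
ft_force: [-0.0, 0.1, 0.8]
grip_width: 0.0848
gripper_force: 0.0
```

Emit:
{"name": "jog_arm", "arguments": {"hand": [0.085, 0.085, 0.085, 0.085, 0.085], "travel": [[0.002, -0.0003, 0], [0.002, -0.0003, 0], [0.001, -0.0002, 0], [0.001, -0.0001, 0], [0, 0, 0]], "yaw": [0, 0, 0, 0, 0]}}

```text
time_s: 15.25
position: [0.5445, 0.0794, 0.0483]
tool_rot: [[-0.988, 0.157, -0.002], [0.157, 0.988, 0.0], [0.002, -0.0, -1.0]]
ft_force: [-5.9, 0.3, 3.8]
grip_width: 0.085
gripper_force: 2.6
```

Emit:
{"name": "jog_arm", "arguments": {"hand": [0.085, 0.085, 0.085, 0.085, 0.085], "travel": [[0.001, -0.0002, 0], [0.0005, -0.0001, 0], [0, 0, 0], [0, 0, 0], [0, 0, 0]], "yaw": [0, 0, 0, 0, 0]}}

```text
time_s: 15.88
position: [0.5446, 0.0795, 0.0482]
tool_rot: [[-0.988, 0.157, -0.005], [0.157, 0.988, 0.001], [0.005, -0.0, -1.0]]
ft_force: [-10.9, 0.2, 7.2]
grip_width: 0.0847
gripper_force: 5.7
```

Emit:
{"name": "jog_arm", "arguments": {"hand": [0.085, 0.085, 0.085, 0.085, 0.085], "travel": [[-0.0099, 0.0016, 0], [-0.0148, 0.0024, 0], [0, 0, 0.05], [0, 0, 0.06], [0, 0, 0.06]], "yaw": [0, 0, 0, 0, 0]}}

```text
time_s: 16.5
position: [0.5219, 0.0831, 0.2202]
tool_rot: [[-0.988, 0.157, 0.001], [0.157, 0.988, -0.0], [-0.001, 0.0, -1.0]]
ft_force: [0.7, 0.1, 0.3]
grip_width: 0.0849
gripper_force: 0.0
```

Emit:
{"name": "jog_arm", "arguments": {"hand": [0.085, 0.085, 0.085, 0.085, 0.085], "travel": [[-0.03, 0.05, 0.02], [-0.03, 0.05, 0], [-0.03, 0.05, 0], [-0.03, 0.05, 0], [-0.03, 0.05, 0]], "yaw": [0, 0, 0, 0, 0]}}

```text
time_s: 17.12
position: [0.371, 0.3345, 0.2384]
tool_rot: [[-0.988, 0.157, 0.001], [0.157, 0.988, 0.001], [-0.001, 0.001, -1.0]]
ft_force: [1.1, 0.6, 0.2]
grip_width: 0.085
gripper_force: 0.0
```

Emit:
{"name": "jog_arm", "arguments": {"hand": [0.085, 0.085, 0.085, 0.085, 0.085], "travel": [[-0.04, 0.04, 0], [-0.04, 0.04, 0], [0, 0, 0], [0, 0, 0], [0, 0, 0]], "yaw": [0, 0, 0, 0, 0]}}

```text
time_s: 17.75
position: [0.2929, 0.4124, 0.2383]
tool_rot: [[-0.987, 0.159, 0.0], [0.159, 0.987, 0.0], [-0.0, 0.0, -1.0]]
ft_force: [0.2, -0.2, -0.6]
grip_width: 0.0854
gripper_force: 0.0
```

Run:
```python
from rig import env
import cv2
i=env.get_image("top")[:,:,::-1]
cv2.imwrite("pics/top4.png",i)
cv2.imwrite("pics/crop4.png",cv2.resize(i[175:340,205:405],None,fx=3.6,fy=3.6,interpolation=cv2.INTER_CUBIC))
cv2.imwrite("pics/scene4.png",env.get_image("scene")[:,:,::-1])
```

```text
(no output)
```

View pics/crop4.png

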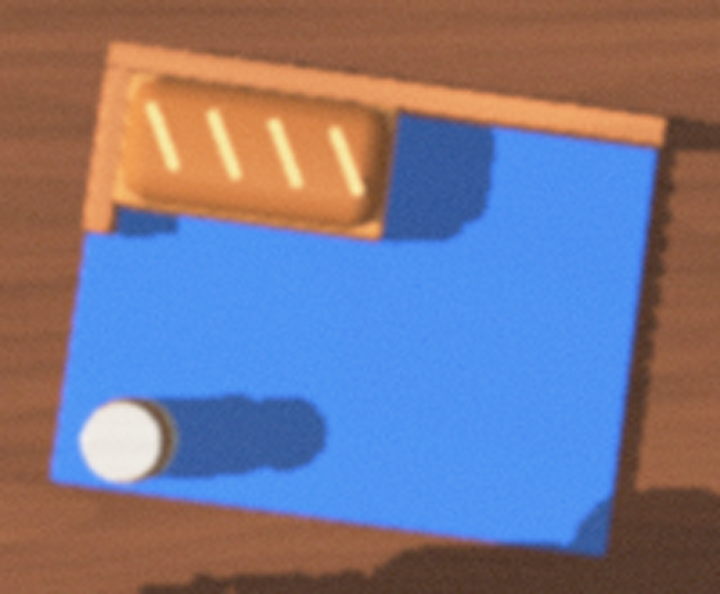

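View pics/scene4.png

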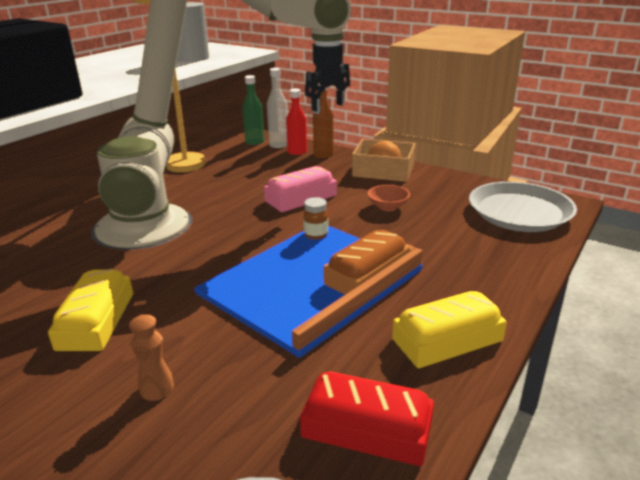

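The loaf sits flush in the corner at crop4 (255,155), upright on its base. The jar lid is still at (123,440), the mill and dish haven't moved, and the hand is clear. The second fence push stopped at the same depth as the first (within 0.1 mm), so it is seated.

```bash
python3 -c "
from rig import env
print(env.close_job())"
```

```text
the job is handed in; nothing more can be done
None
```

The job is handed in: the loaf was pushed flush against the fence and up to the left stop, still on its base; the jar, mill and dish stayed where they stood, and the hand finished clear at about 18 s of the 58 s allowed.

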